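# Pin a cast housing to its fixture and hold it against the spring stop

## Task

Take the yellow-headed pin out of the wooden rack, put it down through the hole in the red housing's lug and on into the fixture plate until its collar sits on the lug, and let go of it. Then swing the housing about the pin against the orange spring-loaded stop pad and press with a steady 10 newtons or so (green shows on the tail behind the bracket, not yet red), housing flat on the plate. Finish while still pressing, as a third hand for the colleague who will drive the screws; leave the other pins and everything else on the bench alone.

Things in the scene. Friction and masses are not known exactly. Their poses are not given: they have to be found in the camera images.
- fixture: fixed steel plate 230 x 210 x 30 mm (x, y, z) lying on the table; origin under its centre, +z up. On it a grey bracket (20 x 80 x 55 mm, centred at x = 75, y = -35 mm, top 85 mm above the table) carries the spring stop. Its +x is the pressing direction. Pin hole at x = -15, y = +70 mm, straight through, 12.5 mm wide
- fixture_hole (a point): centre of the pin hole's mouth on the fixture plate's top face, 30 mm above the table; the housing's lug covers it
- stop_pad: orange pad 40 mm wide (y), 30 high, 8 thick on a spring in the bracket; origin at the centre of the face the housing meets: x = 23, y = -35, z = 52 mm in the fixture's frame when free. Slides along the fixture's +x by at most 22 mm. The spring gives 3 N at once plus 0.6 N per mm: 10 N at 11.7 mm. Its tail comes out behind the bracket as far as the pad goes in: white 7 mm, green 10 mm, then red
- housing: loose red cast housing, about 0.5 kg, flat on the fixture plate; origin under its lug on the hole's axis, +z up, +x towards the ring's centre 105 mm away. Lug 44 x 36 x 24 mm. At the start the lug's hole lies over the fixture's hole and the ring is swung away from the pad to the fixture's -x side. With its +x along the fixture's -y the pad is pushed in 12 mm
- lug_hole (a point): centre of the mouth of the 12.5 mm hole in the lug's top face, 24 mm above the housing's underside
- ring_center (a point): centre of the housing's ring, half-way up (20 mm above its underside). Ring 100 mm outside, 68 mm inside (black-lined wall 16 mm thick), 40 mm high, so its top is 70 mm above the table; a web 36 mm wide and 24 mm high joins it to the lug, and opposite the lug a handle socket, a tube 28 mm thick, sticks out 30 mm
- rack: fixed wooden pin rack 170 x 44 x 56 mm (x, y, z), origin under its centre; three upright 12.5 mm holes 55 mm apart along its x, a pin in each, any order
- pin_yellow_grip (a point): the right pin, upright in the rack: steel shaft 10 mm thick, 50 mm long, pointed foot; steel collar 22 mm wide, 4 mm thick, resting on the rack's top; above it a yellow grip 16 x 16 mm (faces along the rack's x and y), 36 mm high. This point is on its axis, 26 mm above the collar's underside, 14 mm below the grip's top, 76 mm above the shaft's end. 0.08 kg
- pin_blue_grip (a point): a bystander: like the yellow pin but with a blue grip and a shaft only 20 mm long; the point is 26 mm above its collar's underside. Leave alone
- pin_black_grip (a point): a bystander: as the blue one, with a black grip. Leave alone
- mallet: mallet with a yellow head (64 mm thick, 90 mm long) and a 220 mm wooden handle, lying at the right; origin under the head's centre. A bystander
- screwdriver_grip (a point): handle of a screwdriver lying at the right. A bystander
- finished_ring (a point): ring centre (20 mm up) of a loose finished red housing like the one on the fixture, lying on the table at the right. A bystander
Things that resemble listed ones, but are neither listed nor needed, are in the scene too. Leave any purple or turquoise look-alike of the housing alone.

How it is judged:
On the way, in this order (a step that is already met when the one before it is completed fails the run):
1. the yellow pin stands home through lug and plate, and is let go (z of pin_yellow_grip in the frame of fixture below 0.084 m and horizontal distance between pin_yellow_grip and fixture_hole below 0.012 m and horizontal distance between pin_yellow_grip and lug_hole below 0.012 m and contact force between each of the arm, the fingers and pin_yellow below 0.2 N), for 0.2 s.
2. the housing presses the stop pad with 7 to 13 N, steadily for a second (contact force between housing and stop_pad between 6.5 and 13.5 N), for 1 s.
At the end, for the whole second after the job is handed in: The yellow pin is home through lug and plate (its collar within 4 mm of the lug's top, its grip within 12 mm of both holes' axes), the housing lies flat on the plate (within 4 mm and 0.06 rad) and still, and the arm itself pushes it (over 2 N) so that it bears on the stop pad with 6.5 to 13.5 N (all of step 2 and contact force between any of the arm, the fingers and housing above 2 N and z of pin_yellow_grip in the frame of fixture below 0.084 m and horizontal distance between pin_yellow_grip and fixture_hole below 0.012 m and horizontal distance between pin_yellow_grip and lug_hole below 0.012 m and angle between housing's own z axis and vertical below 0.06 rad and z of housing in the frame of fixture below 0.034 m and linear speed of housing below 0.02 m/s); the arm keeps its last pose, push and grip.
It fails at once if the stop is driven hard against its end (over 22 N) (contact force between housing and stop_pad above 22 N).
It fails at once if another pin or a bystander is moved (over 20 mm) (distance of any of pin_blue_grip, pin_black_grip, mallet, screwdriver_grip, finished_ring from where it was at the start of the episode above 0.02 m).
It also fails if it takes over 69 s, if anything falls off the work surface, if the arm or the gripper's body presses on something with over 40 N, if the wrist force passes 120 N, or if a joint passes its speed limit or range.

## Robot

A 7-joint arm with a two-finger parallel gripper is mounted at the origin on the work surface. World frame = base frame: x ahead of the robot, y to its left, z up, the work surface at z = 0. Lengths are in m, angles in rad, forces in N, time in s.
With the tool pointing down it reaches from about 0.4 to 0.85 m from the base axis. Payload 10.4 kg.
Tool frame: the origin (TCP) lies midway between the tips of the shut fingers; the grasp point (between the pads) lies 19 mm behind it; x points along the fingers, z is the direction in which the jaws open and shut, and the axes are right-handed (so a half turn about x gives the same grasp; the last joint's range is limited). The gripper opens to 87 mm and grips with 3 to 60 N. Pads are 19 mm wide; open, the fingers measure 117 mm over their backs; the gripper's body (75 mm by 190 mm) begins 51 mm behind the grasp point.
Start: joints at [-1.369, 0.332, -0.065, 1.46, 0.022, 1.35, -0.088], TCP at [0.139, 0.609, 0.223] pointing down, gripper open.
Joint ranges: [-2.6, 2.6], [-0.5, 2.12], [-1.47, 1.34], [0.16, 2.42], [-1.27, 4.41], [0.06, 2.06], [-2.6, 2.6]. Speed limits (rad/s): [2.22, 2.22, 2.79, 2.79, 3.14, 3.14, 3.14].

## Interface

Orientations are given as a unit quaternion [x, y, z, w].
In Python, from bench import read_state, camera, camera_params, close_job gives the robot as it stands.
- The arm moves only by the tool arm_command, never from a script. Its argument "targets" is a list of rows, each a list of 7 numbers: the closure in counts, from 0 (fully open) to 255 (shut), then the shift along the tool's x, y, z in mm, then the turn, a rotation vector about the tool's x, y, z in rad. A call has 1 to 10 rows; each row is the pose to reach, as a shift and turn from the pose commanded when the call began, along the tool's axes at that moment; what a row does not reach only later rows make up. A row lasts 1/10 s, in which the tool goes at most 50 mm and 8.59 degrees, less where a joint would pass 70% of its speed; a pose out of reach is approached as far as the arm can. A call with a gripper value outside its range is refused whole. The fingers move at their own pace and stop on an object; "newtons" is the grip in N (left out, the last holds). Time passes only in rows, so rows that repeat a pose let the fingers close. It gives the time, the measured TCP pose, the force and the opening at its end, in the units of the state.
- read_state(): the state, without advancing time (a new reading comes with each control period).
- camera(name): name is "scene" or "top" or "wrist"; returns the picture (400x640x3 uint8, red, green, blue); there is no depth.
- camera_params(name): a dict with "intrinsics" (3x3 intrinsics, pixels), "xyz" and "orientation" of the camera in the world; the wrist camera has in their place "mount" (4x4, takes a point from camera to tool coordinates, whose origin is the TCP and whose axes are the tool frame's). Camera axes: x right, y down, z forward; pixel columns grow to the right and rows downward; lengths in m; the calibration is good to about 2 mm. The wrist camera is an equidistant fisheye: a pixel r from the principal point sees the ray r / f radians off the axis. A picture is of the moment at which its call begins: read the wrist's pose just before it. camera_params takes no time and is no camera call.
- close_job(): hands the job in, once; it reports no verdict.
The state is a dict: "time": time; "joint_positions": joint angles; "joint_vel": joint speeds; "joint_torque": joint torques, N m; "ee_pos": TCP position; "eef_rot": TCP orientation; "ft_force": force on the tool from outside, world axes, zero at the start; "torque": the same for the moment, N m; "width": finger opening in m.
Only numpy, scipy, OpenCV 4.12 (cv2) and the standard library are available. Lean on these libraries where they do the work, as an engineer would, in place of code of your own. Each camera call takes 0.05 s, during which the arm holds its last target.

## Working session

There is one attempt and no reset: what is moved stays moved. The work goes in short steps, Python scripts to look and compute and a tool call to move; the robot and the scene stay as the last step left them, time stands still between calls to the robot, and variables do not carry over. Pictures are saved under pics/ and viewed, and the job is handed in when it is done.

Besides the shell and the picture viewer there is one more tool, called after "Request:" as a command line: name --pt "numbers of a row" for each row, then --argument value for the rest. arm_command: Moves the arm, as the interface text tells. Its arguments: {"type":"object","properties":{"targets":{"type":"array"},"newtons":{"type":"number"}},"required":["targets"]}

```bash
mkdir -p pics; ls; python3 - <<'E'
from bench import *
import cv2,numpy as np
print(read_state())
for n in ["scene","top","wrist"]:
    print(n,camera_params(n)); cv2.imwrite(f"pics/{n}0.png",camera(n)[:,:,::-1])
E
```

```text
pics
{'time': 0.0, 'joint_positions': array([-1.36855918,  0.33285457, -0.06472057,  1.46094964,  0.02162182,
        1.34991472, -0.08850494]), 'joint_vel': array([-0.00047157,  0.00111029,  0.00017193, -0.00017851,  0.0004883 ,
       -0.00092819, -0.00093015]), 'joint_torque': array([ 1.05136842e-03, -6.23234296e+01,  2.51999457e-02, -3.89916372e+01,
       -6.14118995e-02,  3.94838769e-02,  1.25774168e-04]), 'ee_pos': array([0.13925563, 0.60888202, 0.22176084]), 'eef_rot': array([-0.4411013 ,  0.55330222,  0.4404266 ,  0.55254928]), 'ft_force': array([0.43579913, 0.37834535, 0.3850312 ]), 'torque': array([ 0.01083459,  0.01528939, -0.05202324]), 'width': 0.08725967749706039}
scene {'intrinsics': array([[398.07676636,   0.        , 317.32711927],
       [  0.        , 398.07676636, 201.24925662],
       [  0.        ,   0.        ,   1.        ]]), 'xyz': array([1.04433099, 0.5733685 , 0.72822823]), 'orientation': array([ 0.31512546,  0.82877363, -0.42725071, -0.17688141])}
top {'intrinsics': array([[497.18175189,   0.        , 325.03360522],
       [  0.        , 497.18175189, 204.62626665],
       [  0.        ,   0.        ,   1.        ]]), 'xyz': array([ 0.25274418, -0.06273831,  1.40313721]), 'orientation': array([ 0.71453117, -0.69559342,  0.0568843 , -0.04857139])}
wrist {'intrinsics': array([[309.70691629,   0.        , 320.37711987],
       [  0.        , 309.70691629, 197.90037774],
       [  0.        ,   0.        ,   1.        ]]), 'mount': array([[ 6.59496366e-04, -3.01446433e-01,  9.53482886e-01,
        -1.62580408e-01],
       [ 4.81166122e-04, -9.53482887e-01, -3.01446766e-01,
         8.34406414e-02],
       [ 9.99999667e-01,  6.57586709e-04, -4.83772688e-04,
         6.34835774e-04],
       [ 0.00000000e+00,  0.00000000e+00,  0.00000000e+00,
         1.00000000e+00]])}
```

View pics/scene0.png

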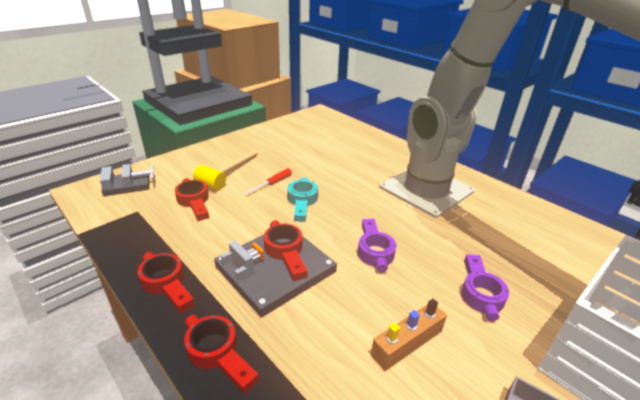

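View pics/top0.png

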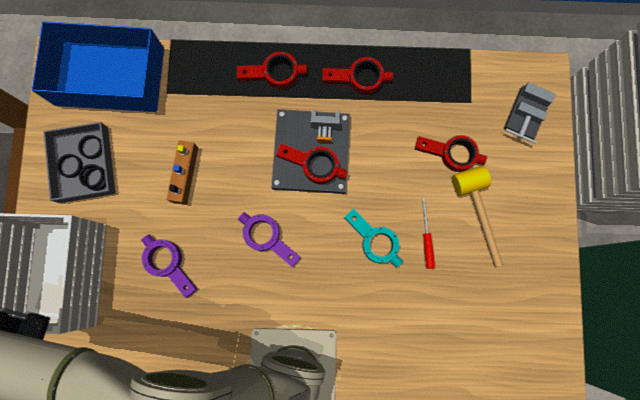

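View pics/wrist0.png

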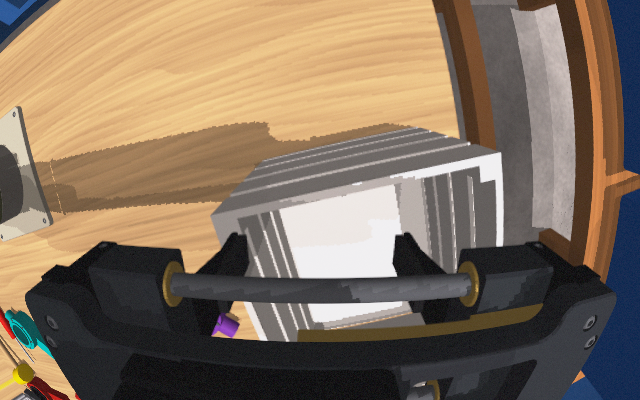

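The top view shows the fixture at about (312,152), the red housing's lug at (288,153), the rack at (182,172) and the yellow pin at (181,149). The pad is on the far side, in world +x. Next I'll measure these.

```bash
cat > h.py <<'E'
from bench import *
import cv2,numpy as np
from scipy.spatial.transform import Rotation as R
def ray(n,u,v):
    p=camera_params(n);K=p["intrinsics"]
    d=np.linalg.inv(K)@np.array([u,v,1.]);return np.array(p["xyz"]),R.from_quat(p["orientation"]).as_matrix()@d
def onz(n,u,v,z):
    o,d=ray(n,u,v);return o+d*(z-o[2])/d[2]
def proj(n,P):
    p=camera_params(n);c=R.from_quat(p["orientation"]).inv().apply(np.asarray(P)-p["xyz"])
    q=c@p["intrinsics"].T;return q[...,:2]/q[...,2:]
def wray(st,u,v):
    p=camera_params("wrist");K=p["intrinsics"];M=p["mount"]
    a=np.array([(u-K[0,2]),(v-K[1,2])]);r=np.hypot(*a);t=r/K[0,0]
    d=np.array([*(a/max(r,1e-9)*np.sin(t)),np.cos(t)])
    T=R.from_quat(st["eef_rot"]).as_matrix()
    return st["ee_pos"]+T@M[:3,3],T@M[:3,:3]@d
def wonz(st,u,v,z):
    o,d=wray(st,u,v);return o+d*(z-o[2])/d[2]
def wproj(st,P):
    p=camera_params("wrist");K=p["intrinsics"];M=p["mount"]
    T=R.from_quat(st["eef_rot"]).as_matrix()
    c=M[:3,:3].T@(T.T@(np.asarray(P)-st["ee_pos"])-M[:3,3])
    t=np.arctan2(np.hypot(c[0],c[1]),c[2]);f=np.array(c[:2])/np.hypot(c[0],c[1])
    return f*t*K[0,0]+K[:2,2]
def crop(img,x0,y0,x1,y1,s,fn):
    cv2.imwrite(fn,cv2.resize(img[y0:y1,x0:x1],None,fx=s,fy=s,interpolation=cv2.INTER_CUBIC)[:,:,::-1] if img.ndim==3 else img)
E
python3 - <<'E'
from h import *
im=cv2.imread("pics/top0.png")[:,:,::-1]
crop(im,265,95,365,205,5,"pics/fx.png"); crop(im,155,130,210,215,7,"pics/rk.png")
im=cv2.imread("pics/scene0.png")[:,:,::-1]
crop(im,205,210,345,315,5,"pics/fxs.png"); crop(im,360,285,460,370,6,"pics/rks.png")
E
```

```text
(no output)
```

View pics/fx.png

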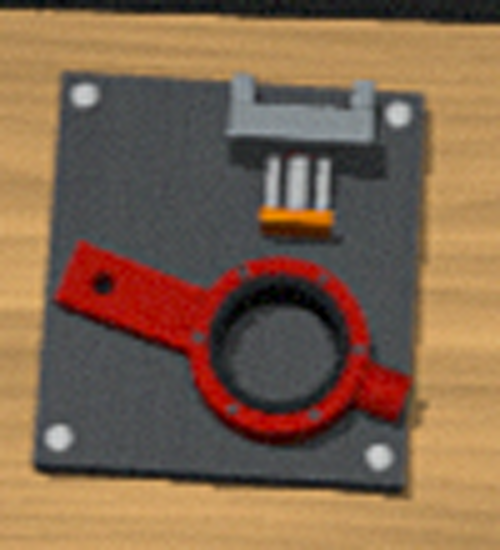

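View pics/rk.png

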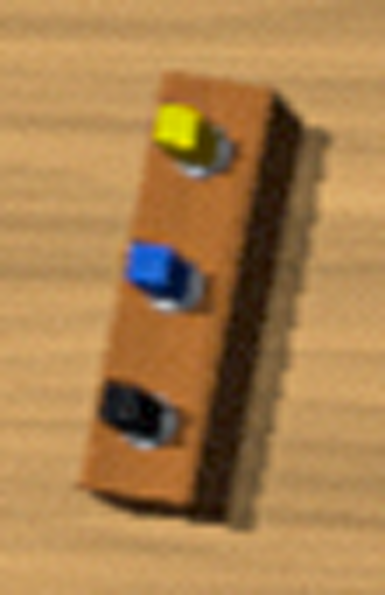

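View pics/fxs.png

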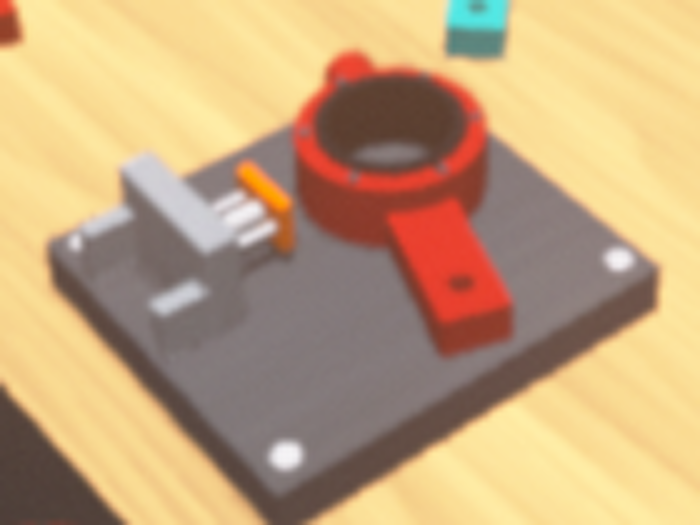

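View pics/rks.png

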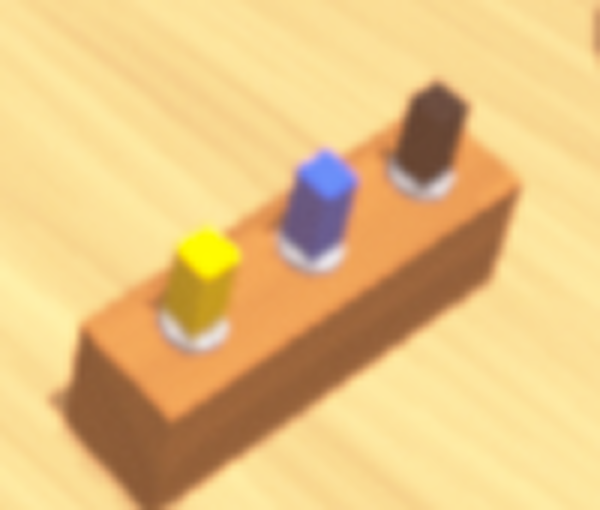

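```bash
python3 - <<'E'
from h import *
def t(c,x0,y0,s,z,n="top"): return onz(n,x0+(c[0]+.5)/s-.5,y0+(c[1]+.5)/s-.5,z)
print("dots top"); D=[t(c,265,95,5,.03) for c in [(85,96),(398,114),(58,438),(379,458)]]
for d in D: print(d.round(4))
print("ctr",np.mean(D,0).round(4))
print("dots scene",[t(c,205,210,5,.03,"scene").round(4) for c in [(286,456),(618,260)]])
a=np.array(D); ex=(a[0]-a[2]+a[1]-a[3]); ey=(a[0]-a[1]+a[2]-a[3]); print("yaw x",np.degrees(np.arctan2(ex[1],ex[0])),"y",np.degrees(np.arctan2(-ey[0],ey[1])))
print("lughole top",t((103,284),265,95,5,.054),"scene",t((461,283),205,210,5,.054,"scene"))
yaw=np.mean([np.arctan2(ex[1],ex[0]),np.arctan2(-ey[0],ey[1])])
c=np.mean(D,0); Rz=R.from_euler('z',yaw).as_matrix()
print("fix hole", c+Rz@[-.015,.07,0], "pad",c+Rz@[.023,-.035,.022])
print("pad top mid obs",t((296,213),265,95,5,.067))
print("ring ctr top rim", t((281,349),265,95,5,.07), "scene", t((391,130),205,210,5,.07,"scene"))
for nm,ct,cs in [("y",(178,126),(208,253)),("b",(150,264),(327,175)),("k",(124,401),(440,102))]:
    print(nm,t(ct,155,130,7,.096).round(4),t(cs,360,285,6,.096,"scene").round(4))
rk=[t(c,155,130,7,.056) for c in [(165,73),(272,92),(190,503),(82,487)]]
print("rack",np.round(rk,4),np.mean(rk,0))
v=(rk[0]+rk[1]-rk[2]-rk[3]);print("rack yaw",np.degrees(np.arctan2(v[1],v[0])))
E
```

```text
dots top
[0.7193 0.0551 0.03  ]
[ 0.7141 -0.1247  0.03  ]
[0.5193 0.0625 0.03  ]
[ 0.513  -0.1181  0.03  ]
ctr [ 0.6164 -0.0313  0.03  ]
dots scene [array([0.7165, 0.0532, 0.03  ]), array([0.5162, 0.0595, 0.03  ])]
yaw x -2.0042477249626587 y -1.8361694700749356
lughole top [0.60265993 0.03880942 0.054     ] scene [0.60222124 0.03932378 0.054     ]
fix hole [0.60379309 0.03917593 0.03      ] pad [ 0.63825345 -0.0670384   0.052     ]
pad top mid obs [ 0.64289514 -0.06757213  0.067     ]
ring ctr top rim [ 0.56473441 -0.06134911  0.07      ] scene [ 0.56852052 -0.05662744  0.07      ]
y [0.594  0.3191 0.096 ] [0.5942 0.3216 0.096 ]
b [0.5395 0.326  0.096 ] [0.5397 0.3281 0.096 ]
k [0.486  0.3321 0.096 ] [0.4846 0.3349 0.096 ]
rack [[0.626  0.3374 0.056 ]
 [0.6195 0.2945 0.056 ]
 [0.4535 0.3157 0.056 ]
 [0.4586 0.3581 0.056 ]] [0.5393724  0.32642081 0.056     ]
rack yaw -7.146151137740089
```

```bash
cat >> h.py <<'E'
def rel(st,pos,jaw):
    """shift mm & rotvec from state pose to pose w/ tool x down, tool z horizontal at yaw jaw(deg), nearest half turn"""
    T=R.from_quat(st["eef_rot"]).as_matrix();best=None
    for s in (0,180):
        a=np.radians(jaw+s);z=np.array([np.cos(a),np.sin(a),0]);x=np.array([0,0,-1.]);G=np.stack([x,np.cross(z,x),z],1)
        rv=R.from_matrix(T.T@G).as_rotvec()
        if best is None or np.linalg.norm(rv)<np.linalg.norm(best): best=rv
    return ((T.T@(np.array(pos)-st["ee_pos"]))*1000).round(1),best.round(4)
E
python3 - <<'E'
from h import *
st=read_state();print(R.from_quat(st["eef_rot"]).as_matrix().round(3))
print(rel(st,[.594,.320,.262],82.9),rel(st,[.594,.320,.170],82.9))
E
```

```text
[[-0.    -0.975  0.223]
 [-0.001  0.223  0.975]
 [-1.    -0.    -0.001]]
(array([ -39.8, -507.7, -180.4]), array([-0.1009, -0.001 , -0.    ])) (array([  52.2, -507.7, -180.3]), array([-0.1009, -0.001 , -0.    ]))
```

Request:
arm_command --pt "80 -20 -20 -8 -0.01 0 0" --pt "80 -40 -60 -20 -0.02 0 0" --pt "80 -40 -105 -36 -0.03 0 0" --pt "80 -40 -150 -52 -0.04 0 0" --pt "80 -40 -195 -68 -0.05 0 0" --pt "80 -30 -240 -84 -0.06 0 0" --pt "80 -20 -285 -100 -0.07 0 0" --pt "80 -5 -330 -116 -0.08 0 0" --pt "80 10 -375 -132 -0.09 0 0" --pt "80 25 -420 -148 -0.1 0 0"

```text
time: 1.15
ee_pos: [0.5169, 0.3702, 0.1969]
eef_rot: [-0.468, 0.53, 0.468, 0.53]
ft_force: [0.5, -0.2, 1.1]
width: 0.0599
```

Request:
arm_command --pt "80 5 -40 -15 0 0 0" --pt "80 15 -70 -26 0 0 0" --pt "80 20 -84 -31 0 0 0" --pt "80 20 -88 -32.3 0 0 0" --pt "80 20 -88 -32.3 0 0 0" --pt "80 20 -88 -32.3 0 0 0"

```text
time: 1.75
ee_pos: [0.5977, 0.3304, 0.1782]
eef_rot: [-0.468, 0.529, 0.469, 0.53]
ft_force: [0.2, 1.8, 1.1]
width: 0.0596
```

```bash
python3 - <<'E'
from h import *
st=read_state();print(st["time"],st["ee_pos"],st["width"]);print(rel(st,[.594,.320,.065],82.9))
im=camera("wrist");cv2.imwrite("pics/w1.png",im[:,:,::-1]);print(wproj(st,[.594,.320,.096]),wproj(st,[.6027,.039,.054]))
E
```

```text
1.75 [0.59765569 0.33035716 0.17822934] 0.05962597347516415
(array([113.2,   2.3, -10.9]), array([ 0.0014,  0.0014, -0.0003]))
[306.73665714 202.07840097] [ 88.6262953  223.33043271]
```

View pics/w1.png

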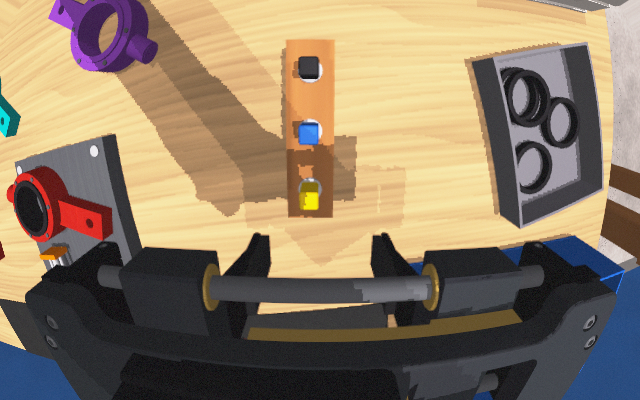

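Request:
arm_command --pt "80 0 0 0 0 0 0" --pt "80 0 0 0 0 0 0"

```text
time: 2.0
ee_pos: [0.5983, 0.3293, 0.1781]
eef_rot: [-0.468, 0.53, 0.468, 0.53]
ft_force: [0.8, -0.1, 0.7]
width: 0.0596
```

```bash
python3 - <<'E'
from h import *
st=read_state();print(st["time"],st["ee_pos"],st["joint_vel"].round(3));print(rel(st,[.594,.320,.065],82.9))
im=camera("wrist");crop(im,260,20,360,230,4,"pics/w2.png");print(wproj(st,[.594,.320,.096]))
hsv=cv2.cvtColor(im,cv2.COLOR_RGB2HSV);m=cv2.inRange(hsv,(25,200,200),(35,255,255));m[:150]=0;m[230:]=0;m[:,:280]=0;m[:,345:]=0
ys,xs=np.nonzero(m);print(xs.min(),xs.max(),ys.min(),ys.max(),xs.mean(),ys.mean());print(wonz(st,xs.mean(),ys.mean(),.096))
E
```

```text
2.0 [0.59832693 0.32928975 0.17806008] [ 0.003  0.005  0.004  0.001  0.    -0.     0.002]
(array([113.1,   3.2,  -9.8]), array([0.0003, 0.0007, 0.0002]))
[307.95149102 201.20385482]
303 318 191 208 311.53846153846155 200.02136752136752
[0.59334132 0.32309867 0.096     ]
```

View pics/w2.png

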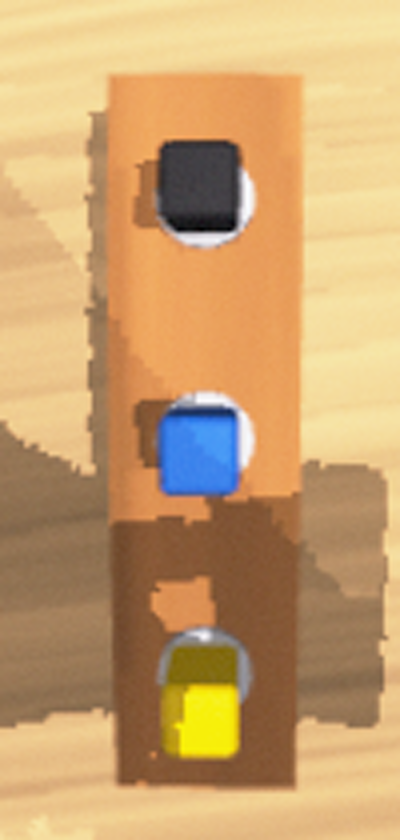

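The pin's top is at wrist pixel (310,200), which casts to about (0.5935, 0.3213). I'll go down over it and grip.

Request:
arm_command --pt "80 0 4 -8.5 0 0 0" --pt "80 20 4 -8.5 0 0 0" --pt "80 50 4 -8.5 0 0 0" --pt "80 80 4 -8.5 0 0 0" --pt "80 100 4 -8.5 0 0 0" --pt "80 113 4 -8.5 0 0 0" --pt "80 113 4 -8.5 0 0 0" --pt "80 113 4 -8.5 0 0 0"

```text
time: 2.85
ee_pos: [0.5943, 0.3206, 0.0656]
eef_rot: [-0.468, 0.53, 0.468, 0.531]
ft_force: [1.0, 0.2, 0.6]
width: 0.0598
```

```bash
python3 - <<'E'
from h import *
st=read_state();print(st["time"],st["ee_pos"],st["ft_force"],rel(st,[.5935,.3213,.065],82.9))
im=camera("wrist");crop(im,200,180,460,340,3,"pics/w3.png")
E
```

```text
2.85 [0.59428165 0.32059029 0.06560228] [0.9546208  0.24142727 0.57702608] (array([0.6, 0.9, 0.6]), array([-0.001 ,  0.0007,  0.0008]))
```

View pics/w3.png

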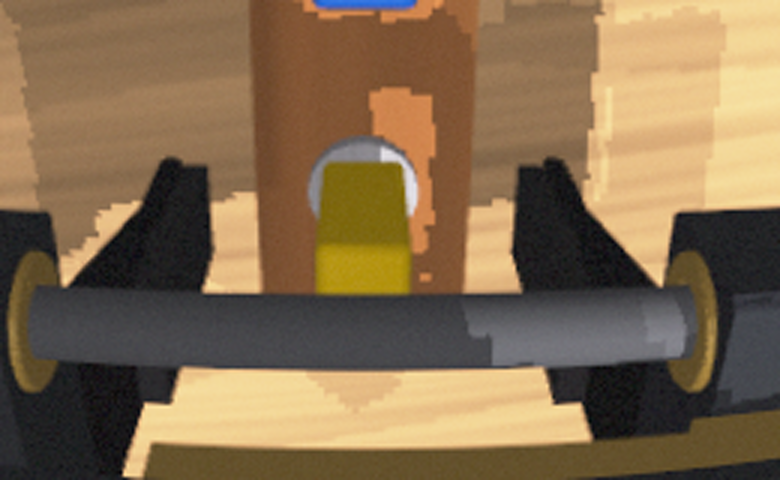

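The pin stands midway between the jaws, so I'll close on it.

Request:
arm_command --pt "255 0 0 0 0 0 0" --pt "255 0 0 0 0 0 0" --pt "255 0 0 0 0 0 0" --pt "255 0 0 0 0 0 0" --pt "255 0 0 0 0 0 0" --pt "255 0 0 0 0 0 0" --newtons 30

```text
time: 3.5
ee_pos: [0.5939, 0.3206, 0.0646]
eef_rot: [-0.468, 0.53, 0.468, 0.53]
ft_force: [0.2, 1.1, 0.3]
width: 0.0198
```

Request:
arm_command --pt "255 -10 0 0 0 0 0" --pt "255 -30 0 0 0 0 0" --pt "255 -60 0 0 0 0 0" --pt "255 -90 0 0 0 0 0" --pt "255 -100 0 0 0 0 0"

```text
time: 4.0
ee_pos: [0.5953, 0.3212, 0.1689]
eef_rot: [-0.468, 0.528, 0.468, 0.532]
ft_force: [0.6, 0.1, -1.1]
width: 0.0156
```

```bash
python3 - <<'E'
from h import *
st=read_state();print(st["time"],st["ee_pos"],st["ft_force"],st["width"],rel(st,[.6027,.039,.165],90-1.9))
E
```

```text
4.0 [0.59528017 0.32117539 0.16890294] [ 0.63520714  0.05372628 -1.13413508] 0.015570825512895745 (array([   3.1,  -42.5, -279.1]), array([-0.0918,  0.0032,  0.0042]))
```

Request:
arm_command --pt "255 0 -3 -20 0 0 0" --pt "255 0 -9 -60 0 0 0" --pt "255 0 -15 -100 0 0 0" --pt "255 0 -21 -140 0 0 0" --pt "255 0 -27 -180 0 0 0" --pt "255 0 -33 -220 0 0 0" --pt "255 0 -39 -255 0 0 0" --pt "255 0 -41 -272 0 0 0" --pt "255 0 -42 -278 0 0 0" --pt "255 0 -42 -278 0 0 0"

```text
time: 5.0
ee_pos: [0.6006, 0.0396, 0.1641]
eef_rot: [-0.467, 0.53, 0.468, 0.53]
ft_force: [0.3, 0.9, 0.1]
width: 0.0158
```

Request:
arm_command --pt "255 0 0 0 0 0 0" --pt "255 0 0 0 0 0 0" --pt "255 0 0 0 0 0 0"

```text
time: 5.3
ee_pos: [0.6009, 0.0409, 0.1644]
eef_rot: [-0.468, 0.53, 0.469, 0.53]
ft_force: [-0.5, -0.9, -0.5]
width: 0.0158
```

```bash
python3 - <<'E'
from h import *
st=read_state();print(st["time"],st["ee_pos"],st["ft_force"],st["width"],rel(st,[.6027,.039,.165],82.9))
im=camera("wrist");cv2.imwrite("pics/w4.png",im[:,:,::-1]);crop(im,240,120,400,340,3.5,"pics/w4c.png")
T=camera("top");crop(T,255,85,375,205,5,"pics/t4.png");S=camera("scene");crop(S,205,150,345,315,4.5,"pics/s4.png")
E
```

```text
5.3 [0.60089559 0.04092875 0.16444189] [-0.49009137 -0.89481448 -0.46809688] 0.015844678694762575 (array([-0.6, -2. , -1.7]), array([ 0.0011,  0.0004, -0.0002]))
```

View pics/w4.png

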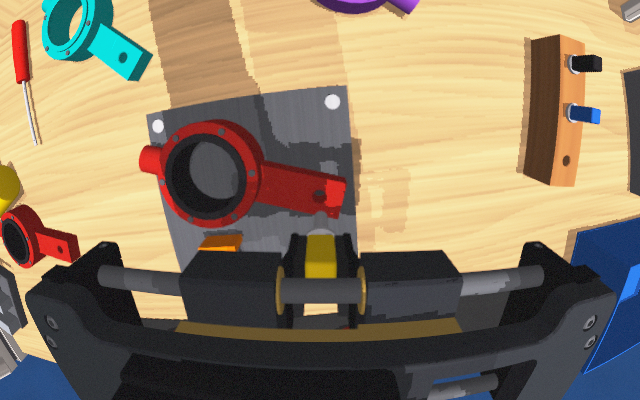

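View pics/w4c.png

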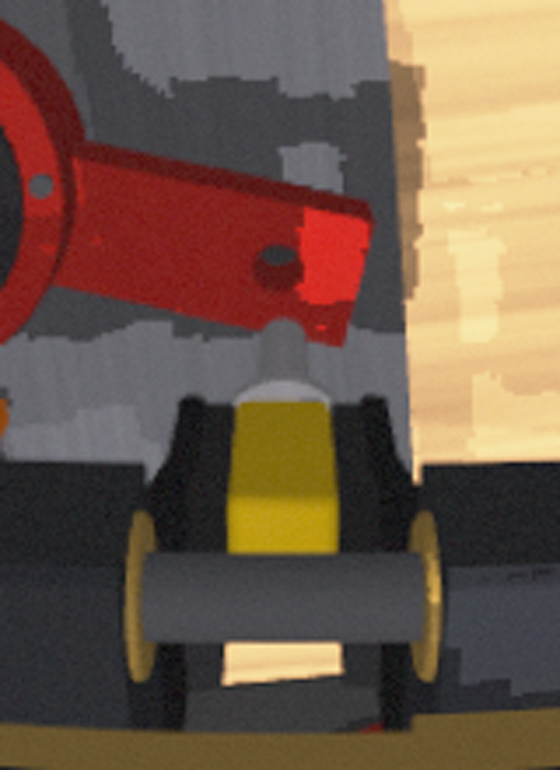

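View pics/s4.png

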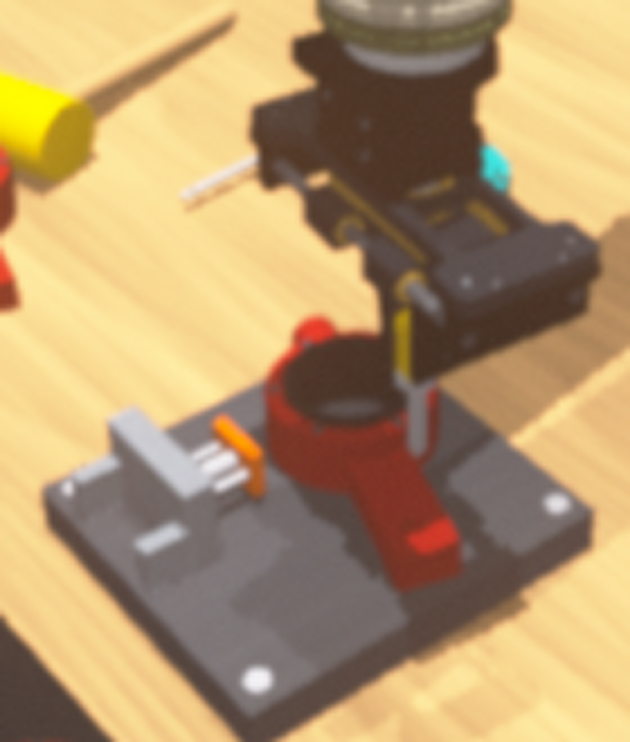

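```bash
python3 - <<'E'
from h import *
st=read_state()
W=lambda c:(240+(c[0]+.5)/3.5-.5,120+(c[1]+.5)/3.5-.5)
S=lambda c:(205+(c[0]+.5)/4.5-.5,150+(c[1]+.5)/4.5-.5)
print("hole by wrist",wonz(st,*W((279,263)),.054))
o1,d1=wray(st,*W((282,322)));o2,d2=ray("scene",*S((417,452)))
d1/=np.linalg.norm(d1);d2/=np.linalg.norm(d2)
A=np.stack([d1,-d2],1);t=np.linalg.lstsq(A,o2-o1,rcond=None)[0];p,q=o1+d1*t[0],o2+d2*t[1];print("tip",p,q,st["ee_pos"])
print("tip wrist on z", [wonz(st,*W((282,322)),z) for z in (.105,.11)], "scene",[onz("scene",*S((417,452)),z) for z in (.105,.11)])
# grip front-top edge
T=R.from_quat(st["eef_rot"]).as_matrix()
for nm,c,z in [("topedge",(283,497),.164+.009+.022),("botedge",(283,402),.164-.005)]:
    P=wonz(st,*W(c),z);print(nm,(T.T@(P-st["ee_pos"])*1000).round(1))
E
```

```text
hole by wrist [0.60081714 0.0396344  0.054     ]
tip [0.59922214 0.0406828  0.10393042] [0.60032276 0.03922309 0.10439691] [0.60093421 0.04004451 0.16454049]
tip wrist on z [array([0.59883429, 0.04073217, 0.105     ]), array([0.59702121, 0.04096299, 0.11      ])] scene [array([0.600752  , 0.03973948, 0.105     ]), array([0.60431072, 0.04402065, 0.11      ])]
topedge [-30.5   9.1   0.7]
botedge [5.5 7.4 0.6]
```

The pin is held upright with its tip about 60 mm below the TCP. The lug hole shows at wrist pixel (320,195). I'll shift it over and lower it to just above the lug, then look again.

Request:
arm_command --pt "255 0 -2 -1.3 0 0 0" --pt "255 15 -2 -1.3 0 0 0" --pt "255 30 -2 -1.3 0 0 0" --pt "255 40 -2 -1.3 0 0 0" --pt "255 44 -2 -1.3 0 0 0" --pt "255 44 -2 -1.3 0 0 0" --pt "255 44 -2 -1.3 0 0 0"

```text
time: 6.15
ee_pos: [0.603, 0.0379, 0.1208]
eef_rot: [-0.468, 0.53, 0.468, 0.53]
ft_force: [0.3, -0.1, 0.1]
width: 0.0156
```

```bash
python3 - <<'E'
from h import *
st=read_state();print(st["time"],st["ee_pos"],st["ft_force"],st["width"])
im=camera("wrist");crop(im,260,170,380,290,5,"pics/w5.png")
S=camera("scene");crop(S,260,230,330,300,8,"pics/s5.png")
E
```

```text
6.15 [0.60299657 0.03794059 0.12084805] [ 0.29140319 -0.11276169  0.06078385] 0.015624888870773452
```

View pics/w5.png

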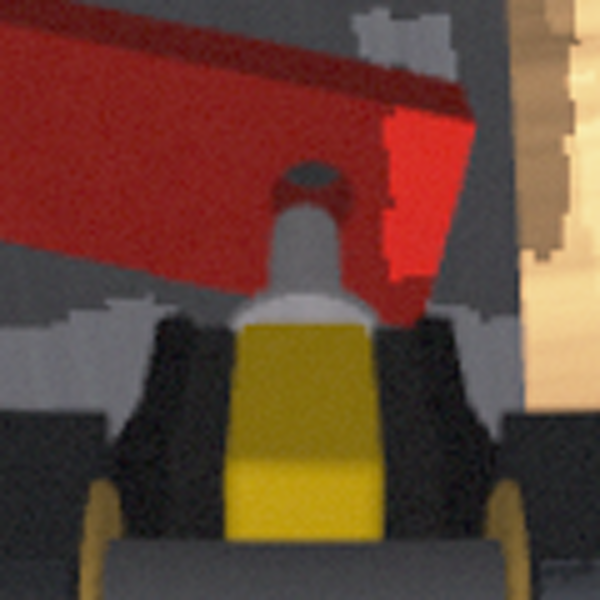

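View pics/s5.png

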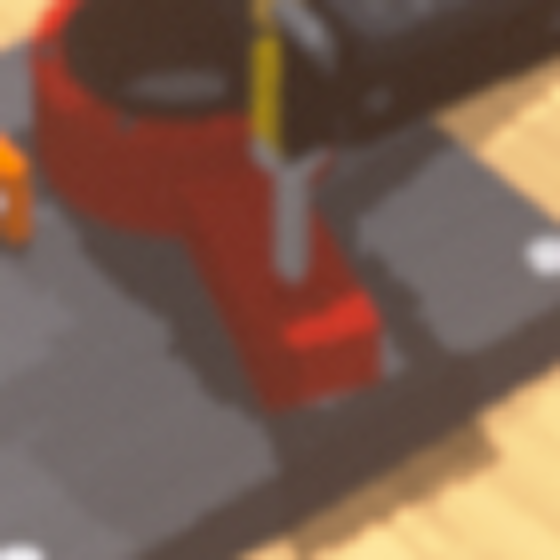

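```bash
python3 - <<'E'
from h import *
st=read_state();W=lambda c:(260+(c[0]+.5)/5-.5,170+(c[1]+.5)/5-.5)
T=R.from_quat(st["eef_rot"]).as_matrix()
for nm,c,z in [("hole c",(312,195),.054),("hole top",(312,161),.054),("hole L",(272,192),.054),("hole R",(353,192),.054),("tip",(304,205),.061)]:
    P=wonz(st,*W(c),z);print(nm,P.round(4),(T.T@(P-st["ee_pos"])*1000).round(1))
E
```

```text
hole c [0.6016 0.0401 0.054 ] [67.2  1.9  1.8]
hole top [0.596  0.0408 0.054 ] [67.2  7.6  1.8]
hole L [0.6003 0.0339 0.054 ] [67.2  2.4 -4.5]
hole R [0.6019 0.0465 0.054 ] [67.2  2.4  8.3]
tip [0.6005 0.0389 0.061 ] [60.2  2.8  0.6]
```

Request:
arm_command --pt "255 0 0 1.3 0 0 0" --pt "255 3 0 1.3 0 0 0" --pt "255 7 0 1.3 0 0 0" --pt "255 11 0 1.3 0 0 0" --pt "255 15 0 1.3 0 0 0" --pt "255 15 0 1.3 0 0 0"

```text
time: 6.85
ee_pos: [0.6025, 0.0392, 0.1047]
eef_rot: [-0.468, 0.531, 0.468, 0.53]
ft_force: [0.1, -0.4, -1.7]
width: 0.0159
```

```bash
python3 - <<'E'
from h import *
st=read_state();print(st["time"],st["ee_pos"],st["ft_force"],st["torque"],st["width"])
im=camera("wrist");crop(im,260,170,380,290,5,"pics/w6.png")
E
```

```text
6.85 [0.60245481 0.03918329 0.10471611] [ 0.12825301 -0.42077841 -1.68248933] [ 0.00243485 -0.01989369  0.04241496] 0.015875403820612356
```

View pics/w6.png

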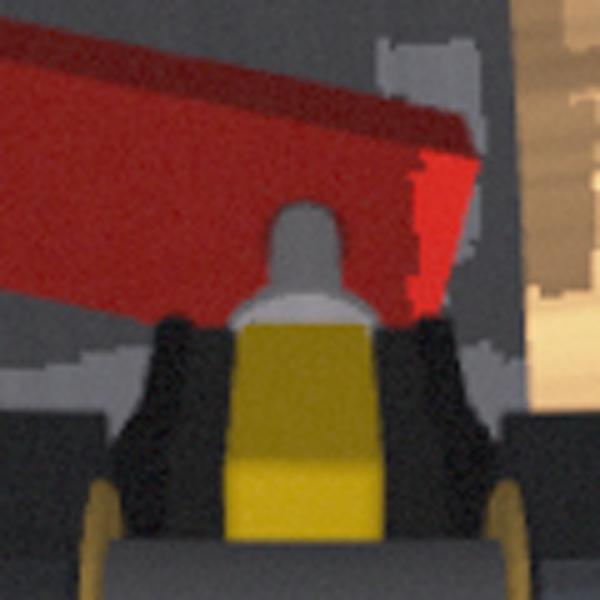

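The tip is about 9 mm into the lug with no force, so I'll keep going down.

Request:
arm_command --pt "255 4 0 0 0 0 0" --pt "255 8 0 0 0 0 0" --pt "255 12 0 0 0 0 0" --pt "255 16 0 0 0 0 0" --pt "255 19 0 0 0 0 0" --pt "255 22 0 0 0 0 0"

```text
time: 7.5
ee_pos: [0.6029, 0.0392, 0.0833]
eef_rot: [-0.468, 0.53, 0.468, 0.53]
ft_force: [-0.1, 0.6, 0.5]
width: 0.0156
```

Request:
arm_command --pt "255 4 0 0 0 0 0" --pt "255 8 0 0 0 0 0" --pt "255 12 0 0 0 0 0" --pt "255 15 0 0 0 0 0" --pt "255 17 0 0 0 0 0"

```text
time: 8.0
ee_pos: [0.6028, 0.0392, 0.0662]
eef_rot: [-0.468, 0.53, 0.468, 0.53]
ft_force: [-0.3, -0.9, -0.9]
width: 0.0157
```

Request:
arm_command --pt "255 1 0 0 0 0 0" --pt "255 2 0 0 0 0 0" --pt "255 3 0 0 0 0 0" --pt "255 3 0 0 0 0 0"

```text
time: 8.4
ee_pos: [0.6035, 0.0393, 0.0649]
eef_rot: [-0.468, 0.53, 0.468, 0.531]
ft_force: [-3.6, -0.1, 9.2]
width: 0.016
```

```bash
python3 - <<'E'
from h import *
st=read_state();print(st["time"],st["ee_pos"],st["ft_force"],st["width"])
im=camera("wrist");crop(im,240,170,400,290,5,"pics/w7.png")
E
```

```text
8.4 [0.60352135 0.03928056 0.06491384] [-3.59876151 -0.07129566  9.21583331] 0.015980305286675798
```

View pics/w7.png

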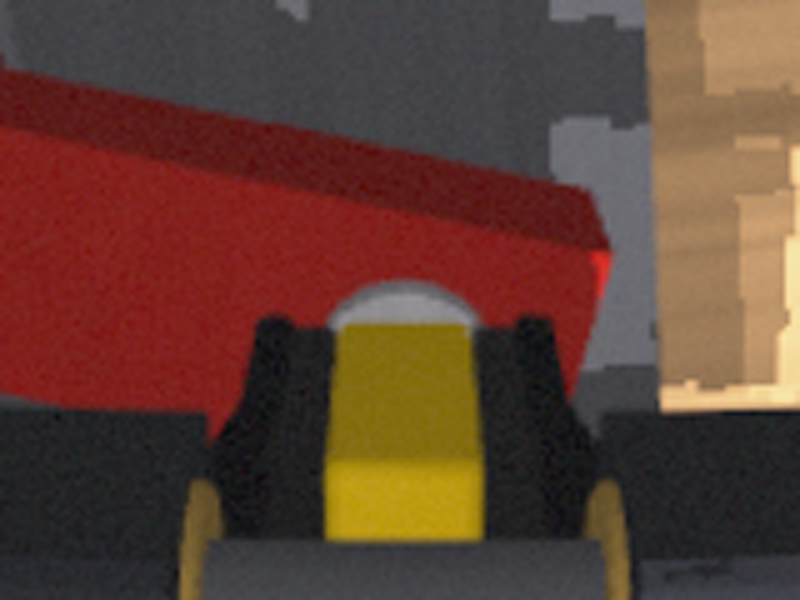

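The collar sits on the lug with 9 N of contact force. I'll release with a small opening, because the ring is close by, and then rise.

Request:
arm_command --pt "200 -1 0 0 0 0 0" --pt "160 -1 0 0 0 0 0" --pt "150 -1 0 0 0 0 0" --pt "150 -1 0 0 0 0 0" --pt "150 -1 0 0 0 0 0" --pt "150 -1 0 0 0 0 0"

```text
time: 9.05
ee_pos: [0.6029, 0.0393, 0.0645]
eef_rot: [-0.468, 0.53, 0.468, 0.53]
ft_force: [0.1, 0.0, 0.8]
width: 0.035
```

Request:
arm_command --pt "150 -10 0 0 0 0 0" --pt "150 -30 0 0 0 0 0" --pt "150 -60 0 0 0 0 0" --pt "150 -80 0 0 0 0 0"

```text
time: 9.45
ee_pos: [0.6035, 0.0392, 0.1473]
eef_rot: [-0.468, 0.53, 0.467, 0.531]
ft_force: [0.3, 0.3, 0.1]
width: 0.0357
```

```bash
python3 - <<'E'
from h import *
st=read_state();print(st["time"],st["ee_pos"],st["ft_force"],st["width"])
im=camera("wrist");cv2.imwrite("pics/w8.png",im[:,:,::-1]);
S=camera("scene");crop(S,205,190,345,315,5,"pics/s8.png")
E
```

```text
9.45 [0.60354755 0.03920541 0.14728978] [0.32707537 0.31981058 0.10252326] 0.035711947873226575
```

View pics/w8.png

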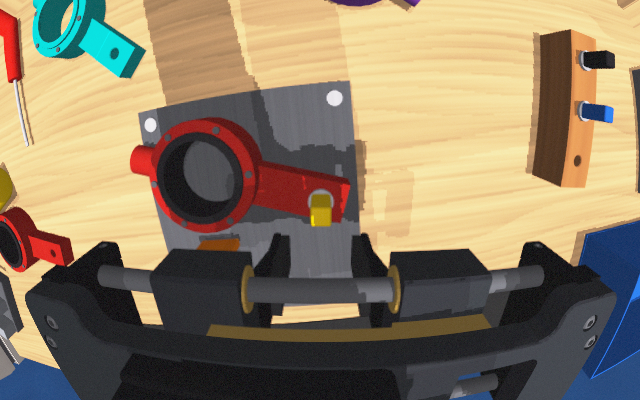

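View pics/s8.png

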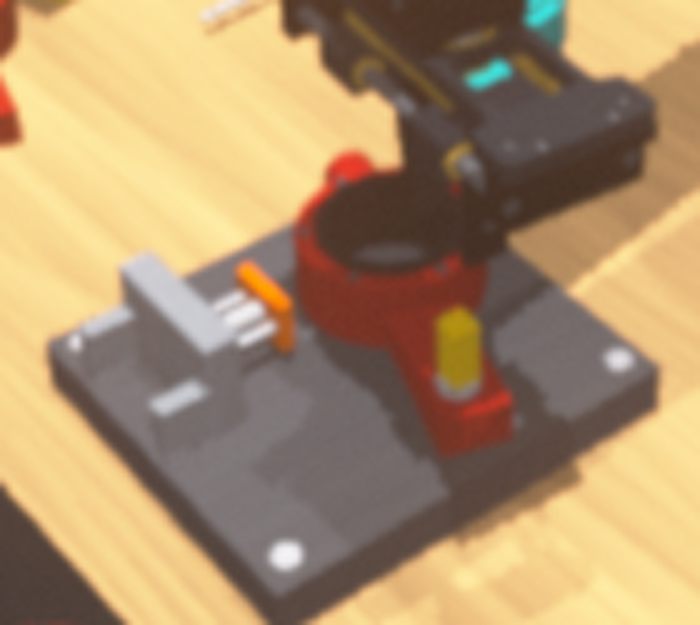

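The pin stands home and free, with its grip at wrist pixel (320,205). Next I'll shut the fingers, lower them into the ring's bore and push its inner wall towards the pad.

```bash
python3 - <<'E'
from h import *
st=read_state();S=lambda c:(205+(c[0]+.5)/5-.5,190+(c[1]+.5)/5-.5)
print("ring rim wrist L,R,top", [wonz(st,u,v,.07).round(4) for u,v in [(149,172),(257,180),(212,119),(196,233)]])
print(rel(st,[.5665,-.059,.147],88.1))
E
```

```text
ring rim wrist L,R,top [array([ 0.5554, -0.107 ,  0.07  ]), array([ 0.5767, -0.0084,  0.07  ]), array([ 0.5215, -0.0371,  0.07  ]), array([ 0.6173, -0.0746,  0.07  ])]
(array([   1.3,   25.8, -102.3]), array([-0.0918,  0.0016,  0.0056]))
```

Request:
arm_command --pt "200 0 5 -20 -0.02 0 0" --pt "255 0 13 -50 -0.05 0 0" --pt "255 0 20 -80 -0.08 0 0" --pt "255 0 25 -98 -0.092 0 0" --pt "255 0 25.5 -101.5 -0.092 0 0" --pt "255 0 25.5 -101.5 -0.092 0 0" --pt "255 0 25.5 -101.5 -0.092 0 0" --pt "255 0 25.5 -101.5 -0.092 0 0"

```text
time: 10.35
ee_pos: [0.5653, -0.0568, 0.1444]
eef_rot: [-0.492, 0.508, 0.492, 0.508]
ft_force: [1.2, -0.4, -1.5]
width: 0.0004
```

```bash
python3 - <<'E'
from h import *
st=read_state();print(st["time"],st["ee_pos"],st["ft_force"],st["width"]);print(rel(st,[.567,-.058,.042],88.1))
im=camera("wrist");cv2.imwrite("pics/w9.png",im[:,:,::-1])
E
```

```text
10.35 [ 0.56534313 -0.05683729  0.14441145] [ 1.19399962 -0.36745291 -1.48268798] 0.0004131516581060605
(array([102.4,  -1.7,  -1.2]), array([ 0.0021,  0.0004, -0.0002]))
```

View pics/w9.png

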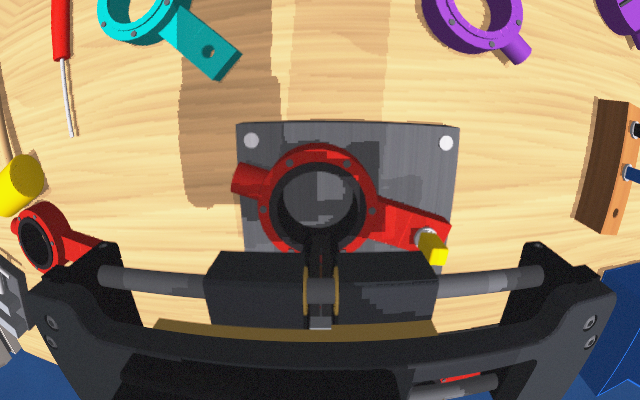

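Shut fingers show at (320,250), above the ring's bore, which is centred near (318,195). I'll lower them into it.

Request:
arm_command --pt "255 15 -2 -1 0 0 0" --pt "255 40 -2 -1 0 0 0" --pt "255 65 -2 -1 0 0 0" --pt "255 85 -2 -1 0 0 0" --pt "255 97 -2 -1 0 0 0" --pt "255 102 -2 -1 0 0 0" --pt "255 102 -2 -1 0 0 0"

```text
time: 11.1
ee_pos: [0.5668, -0.0593, 0.042]
eef_rot: [-0.492, 0.508, 0.492, 0.508]
ft_force: [0.1, 0.4, 1.0]
width: 0.0003
```

```bash
python3 - <<'E'
from h import *
st=read_state();print(st["time"],st["ee_pos"],st["ft_force"],rel(st,[.6203,-.0665,.042],88.1))
im=camera("wrist");crop(im,200,100,460,300,3,"pics/w10.png")
E
```

```text
11.1 [ 0.56677115 -0.05931336  0.04204152] [0.05712977 0.41906887 1.03024535] (array([ -0. , -53.7,  -5.4]), array([ 0.0004, -0.0001, -0.0008]))
```

View pics/w10.png

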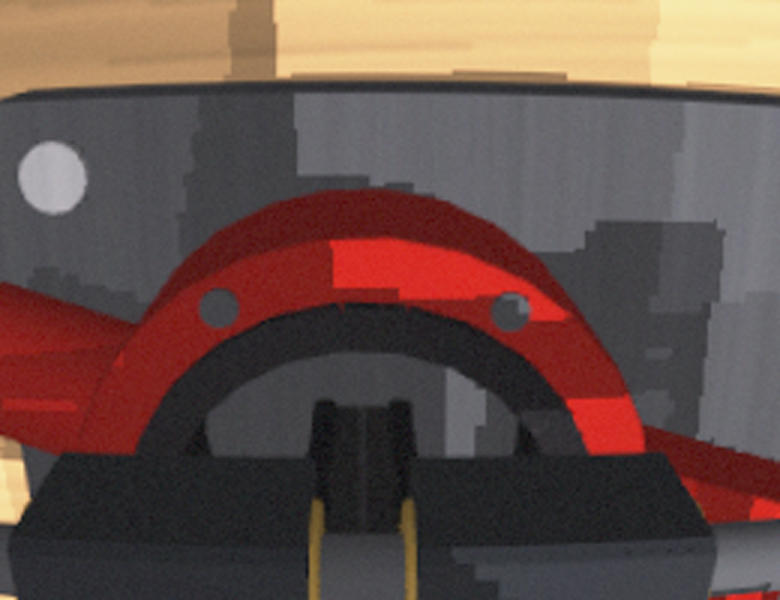

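Request:
arm_command --pt "255 0 -8 0 0 0 0" --pt "255 0 -14 0 0 0 0" --pt "255 0 -18 -1 0 0 0" --pt "255 0 -22 -2 0 0 0" --pt "255 0 -26 -3 0 0 0" --pt "255 0 -30 -4 0 0 0" --pt "255 0 -34 -5 0 0 0" --pt "255 0 -38 -5 0 0 0" --pt "255 0 -38 -5 0 0 0"

```text
time: 12.05
ee_pos: [0.6054, -0.0658, 0.0426]
eef_rot: [-0.492, 0.508, 0.492, 0.508]
ft_force: [0.3, 0.5, 0.1]
width: 0.0005
```

```bash
python3 - <<'E'
from h import *
st=read_state();print(st["time"],st["ee_pos"],st["ft_force"],rel(st,[.6203,-.0665,.042],88.1))
im=camera("wrist");cv2.imwrite("pics/w11.png",im[:,:,::-1])
S=camera("scene");crop(S,205,190,345,315,5,"pics/s11.png")
T=camera("top");crop(T,265,95,365,205,5,"pics/t11.png")
E
```

```text
12.05 [ 0.60540171 -0.06579744  0.04255848] [0.29057137 0.46071745 0.05613711] (array([  0.6, -14.9,  -0.2]), array([ 0.0003, -0.0002,  0.0006]))
```

View pics/s11.png

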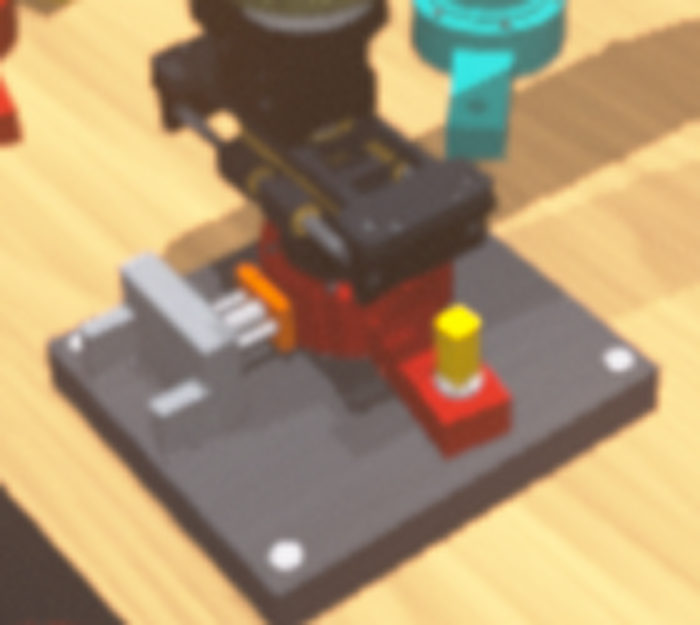

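View pics/t11.png

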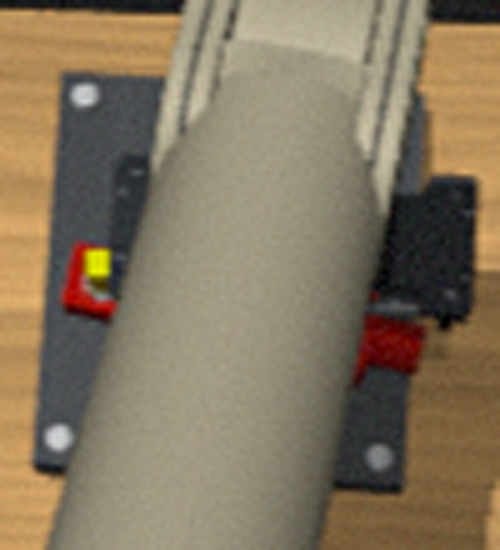

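Request:
arm_command --pt "255 0 -2 0 0 0 0" --pt "255 0 -4 0 0 0 0" --pt "255 0 -6 0 0 0 0" --pt "255 0 -8 0 0 0 0" --pt "255 0 -8 0 0 0 0"

```text
time: 12.7
ee_pos: [0.6116, -0.066, 0.0421]
eef_rot: [-0.491, 0.509, 0.492, 0.507]
ft_force: [-7.1, 0.5, 2.1]
width: 0.0001
```

```bash
python3 - <<'E'
from h import *
st=read_state();print(st["time"],st["ee_pos"],st["ft_force"],rel(st,[.6203,-.0665,.042],88.1))
S=camera("scene");crop(S,205,225,295,300,8,"pics/s12.png")
E
```

```text
12.7 [ 0.61160193 -0.06597595  0.04210822] [-7.07413715  0.53170767  2.13716093] (array([ 0.1, -8.7, -0.2]), array([ 0.0002,  0.0001, -0.003 ]))
```

View pics/s12.png

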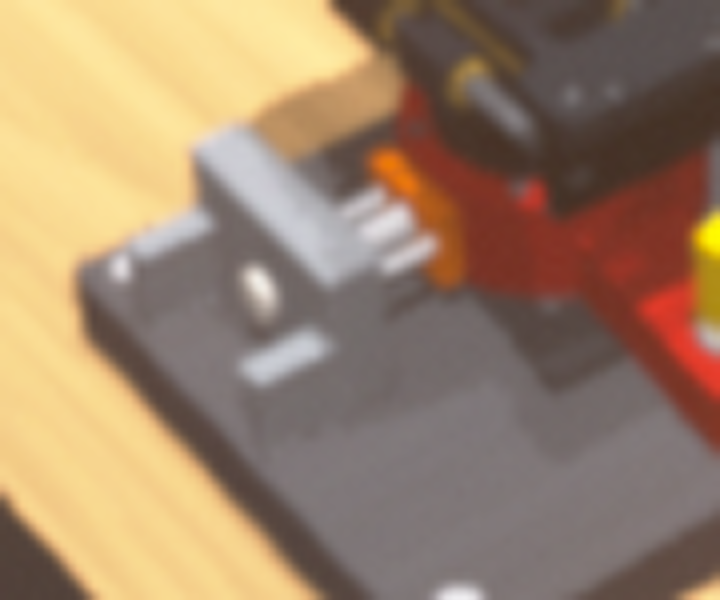

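The white tail shows about 4 mm behind the bracket, at crop (260,292), and the wrist reads 7 N. I'll press on slowly.

Request:
arm_command --pt "255 0 -1.5 0 0 0 0" --pt "255 0 -3 0 0 0 0" --pt "255 0 -4.5 0 0 0 0" --pt "255 0 -6 0 0 0 0" --pt "255 0 -6 0 0 0 0" --pt "255 0 -6 0 0 0 0"

```text
time: 13.35
ee_pos: [0.6165, -0.0662, 0.0417]
eef_rot: [-0.49, 0.509, 0.493, 0.507]
ft_force: [-10.3, 0.4, 2.6]
width: 0.0004
```

```bash
python3 - <<'E'
from h import *
st=read_state();print(st["time"],st["ee_pos"],st["ft_force"],rel(st,[.6203,-.0665,.042],88.1))
S=camera("scene");crop(S,205,225,295,300,8,"pics/s13.png")
E
```

```text
13.35 [ 0.61647918 -0.06619625  0.04166874] [-10.34940953   0.36685963   2.62907918] (array([-0.4, -3.8, -0.2]), array([ 0.0002,  0.0001, -0.0051]))
```

View pics/s13.png

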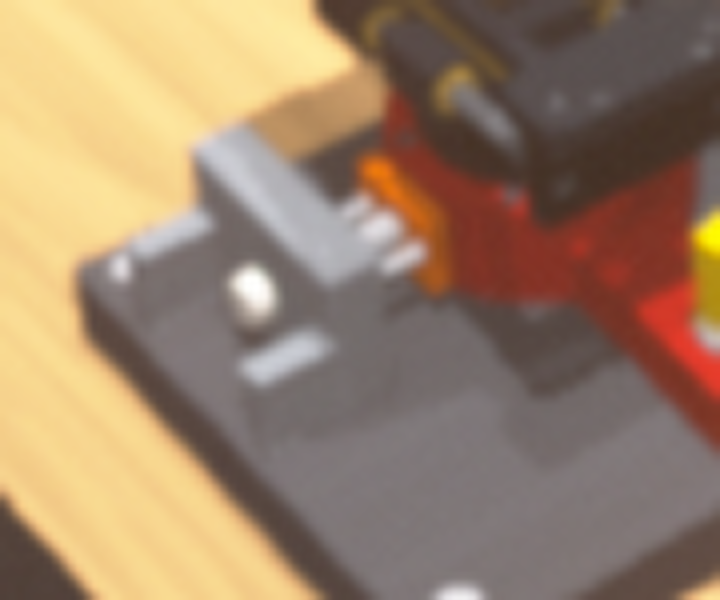

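Request:
arm_command --pt "255 0 -1.5 0 0 0 0" --pt "255 0 -3 0 0 0 0" --pt "255 0 -4.5 0 0 0 0" --pt "255 0 -4.5 0 0 0 0" --pt "255 0 -4.5 0 0 0 0"

```text
time: 13.9
ee_pos: [0.6202, -0.0665, 0.0413]
eef_rot: [-0.49, 0.51, 0.493, 0.507]
ft_force: [-12.1, -0.4, 2.5]
width: 0.0006
```

```bash
python3 - <<'E'
from h import *
st=read_state();print(st["time"],st["ee_pos"],st["ft_force"],rel(st,[.6203,-.0665,.042],88.1))
S=camera("scene");crop(S,205,225,295,300,8,"pics/s14.png");crop(S,205,190,345,315,5,"pics/s14b.png")
E
```

```text
13.9 [ 0.62024609 -0.06649205  0.04130459] [-12.08595894  -0.42584975   2.50504618] (array([-0.7, -0. , -0. ]), array([-0.    ,  0.    , -0.0067]))
```

View pics/s14.png

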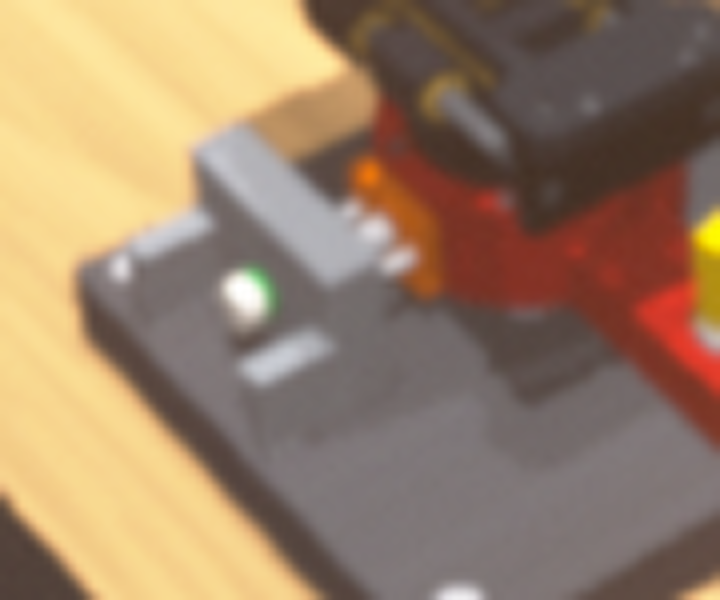

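```bash
python3 - <<'E'
from h import *
im0=cv2.imread("pics/scene0.png");S=camera("scene")[:,:,::-1]
def cen(im):
    h=cv2.cvtColor(np.ascontiguousarray(im),cv2.COLOR_BGR2HSV);m=cv2.inRange(h,(9,200,120),(22,255,255));m[:235]=0;m[275:]=0;m[:,:235]=0;m[:,275:]=0
    ys,xs=np.nonzero(m);return xs.min(),xs.max(),ys.min(),ys.max(),xs.mean(),ys.mean(),len(xs)
print(cen(im0));print(cen(S))
a=np.radians(-1.9);e=np.array([np.cos(a),np.sin(a),0]);P=np.array([.6383+.004,-.067,.06])
for d in (0,.008,.0117,.014): print(d,proj("scene",P+e*d))
# tail end centre & bracket back
C=np.array([.6164,-.0313,0]);Rz=R.from_euler('z',a).as_matrix()
for d in (0,.007,.0117,.017): print("tail",d,(proj("scene",C+Rz@[.085+d,-.035,.052])-[205,225])*8)
E
```

```text
(np.int64(253), np.int64(262), np.int64(243), np.int64(253), np.float64(257.7027027027027), np.float64(247.86486486486487), 37)
(np.int64(249), np.int64(259), np.int64(245), np.int64(260), np.float64(254.4375), np.float64(251.02083333333334), 48)
0 [256.96302887 249.10513035]
0.008 [254.24130925 250.46673204]
0.0117 [252.97439892 251.10053254]
0.014 [252.18425319 251.49582078]
tail 0 [255.70527919 293.0888156 ]
tail 0.007 [235.50093403 303.27638685]
tail 0.0117 [221.84526454 310.16194067]
tail 0.017 [206.35883965 317.97061033]
```

The green band is just out behind the bracket, at crop (268,285). The pad's corner has moved 3.9 px, which is about 11 mm or 9.7 N. I'll hold for over a second and check that it stays steady.

Request:
arm_command --pt "255 0 0 0 0 0 0" --pt "255 0 0 0 0 0 0" --pt "255 0 0 0 0 0 0" --pt "255 0 0 0 0 0 0" --pt "255 0 0 0 0 0 0" --pt "255 0 0 0 0 0 0" --pt "255 0 0 0 0 0 0" --pt "255 0 0 0 0 0 0" --pt "255 0 0 0 0 0 0" --pt "255 0 0 0 0 0 0"

```text
time: 15.0
ee_pos: [0.6203, -0.0665, 0.0414]
eef_rot: [-0.49, 0.51, 0.493, 0.507]
ft_force: [-13.4, 0.8, 2.9]
width: 0.0003
```

Request:
arm_command --pt "255 0 0 0 0 0 0" --pt "255 0 0 0 0 0 0" --pt "255 0 0 0 0 0 0" --pt "255 0 0 0 0 0 0" --pt "255 0 0 0 0 0 0"

```text
time: 15.5
ee_pos: [0.6203, -0.0665, 0.0413]
eef_rot: [-0.49, 0.51, 0.493, 0.507]
ft_force: [-12.2, 0.1, 3.7]
width: 0.0005
```

```bash
python3 - <<'E'
from h import *
st=read_state();print(st["time"],st["ee_pos"],st["ft_force"])
S=camera("scene");crop(S,205,225,295,300,8,"pics/s15.png");crop(S,205,190,345,315,5,"pics/s15b.png")
im=camera("wrist");cv2.imwrite("pics/w15.png",im[:,:,::-1])
E
```

```text
15.5 [ 0.62025755 -0.066493    0.04132985] [-12.24676072   0.07701298   3.68710363]
```

View pics/s15.png

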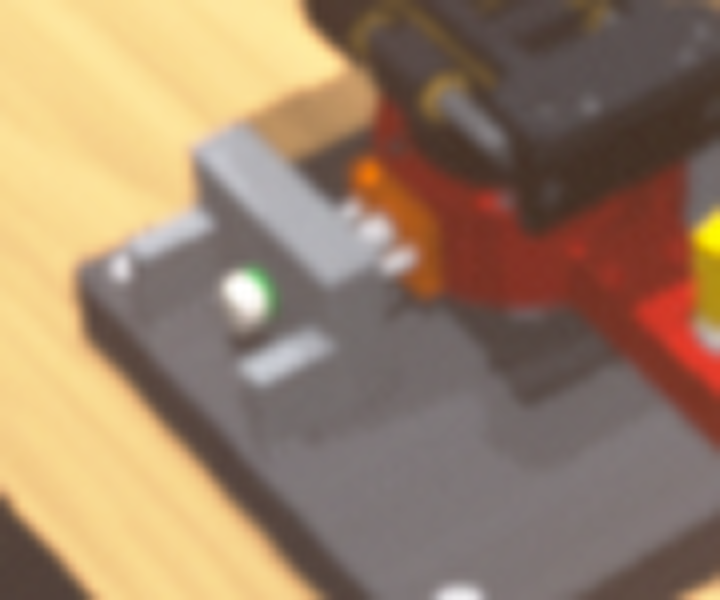

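View pics/s15b.png

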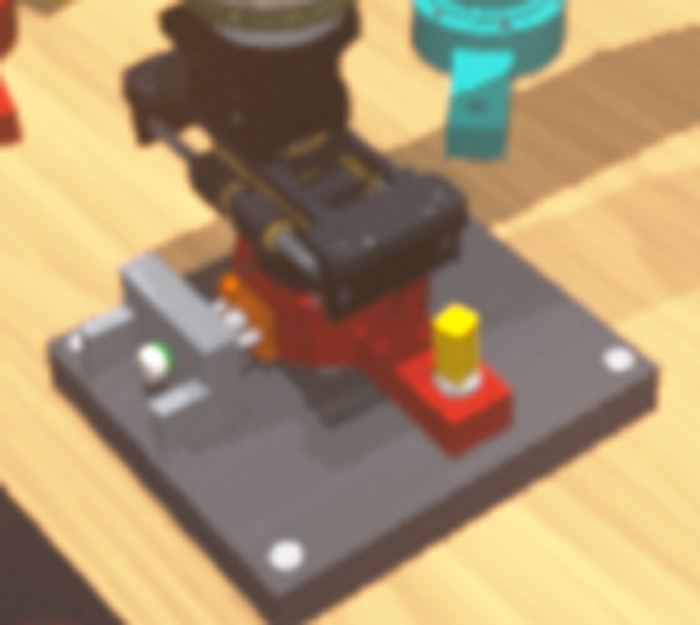

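View pics/w15.png

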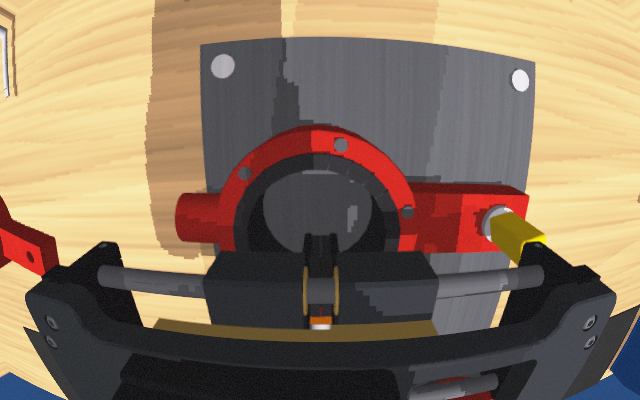

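```bash
python3 - <<'E'
from h import *
print(close_job())
E
```

```text
the job is handed in; nothing more can be done
None
```

I put the yellow pin through the lug into the plate, let go of it, and handed the job in with the arm still pressing the housing on the stop pad.

- **Pin:** I took it from the rack and lowered it until its collar met the lug, with about 9 N of contact force. After I released it, the pictures showed it standing upright on the lug, clear of the fingers.
- **Pressing:** The shut fingers stand inside the ring and push its wall towards the pad. Over the last 1.6 s the TCP held within 0.1 mm and the wrist read 12–13 N towards the pad.
- **Stop force:** The white tail and a first band of green show behind the bracket, with no red. That and the pad's shift in the picture put the pad 9–11 mm in, or roughly 8.5–10 N. I take the 2–4 N gap to the wrist reading to be friction, which I did not measure separately.
- **Housing and bench:** In the pictures the housing looks flat and still, but I did not measure its tilt. The wrist also read about 3–4 N upward on the tool. I touched no other pin or bystander.

The job finished at about 15.6 s of the 69 s allowed.

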